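# Seat and clamp the shoe rest in its bench bracket

### The job

Fit the shoe rest (the wooden block with a steel tongue) to the green bench bracket: slide its tongue into the bracket's slot, gently and without forcing it, until it is fully home against the stop hidden inside. Then swing the red-knobbed clamp lever round to its far end position to lock it, leaving the rest fully home and the other things on the bench undisturbed.

Things in the scene. Friction and masses are not known exactly. Their poses are not given: they have to be found in the camera images.
- shoe_rest: loose shoe rest, 0.15-0.31 kg: light wooden block with cork top (x -55 to -5, y -18 to +18, z 0 to 48 mm), to be gripped across its 36 mm width; a bright steel tongue 24 wide, 12 mm thick (z 11.5 to 23.5) runs level out of its front to x = +70 mm. Origin on the underside, x along the tongue to its free end, z up. It stands on the bench (origin z = 0), and so its tongue is at the slot's height.
- tongue_tip (a point): centre of the free end face of the shoe rest's tongue: 70 mm ahead of the origin of the rest, 17.5 mm above its underside; axes as the rest's
- bracket: green metal bracket fixed to the bench; foot plate 90 (x) x 104 (y) x 6 mm, housing 51 mm wide, 34 mm high. Origin in the centre of its underside, z up, x points into the level blind slot: 27 mm wide (middle at y = 0), 15 mm high, floor 10 mm above the bench, open at the front (x = -45 mm) with a flared mouth (8 mm deep, 4 mm wider each side).
- slot_mouth (a point): middle of the slot's mouth: x -45, y 0, z 17.5 mm in the bracket's frame; its x axis points into the slot. Inside, out of sight, sits a rigid stop (its face is called stop_face), set anywhere from 35 to 60 mm behind this point and not reported: only resistance tells where. More than 25 N between rest and bracket counts as forcing it.
- clamp_lever (a joint): angle of the clamp lever on top of the bracket, rad, 0 to 1.3: it turns about the vertical through the bracket's origin, anticlockwise seen from above as the value grows; at 0 (open) its arm points along the bracket's -y, at 1.3 (clamped, end stop) nearly along the bracket's +x. Light friction (about 1.5 N at the knob), stays where left. It starts between 0 and 0.3.
- lever_knob (a point): centre of the upright red knob at the lever's end, 60 mm from the lever's axis, 64 mm above the bench; the knob is 16 mm thick and spans 48 to 76 mm above the bench; the lever's arm below it spans 39 to 45 mm
- polish_block: bystander: black block, 58 x 32 x 22 mm, origin under its centre
- jar_lid: bystander: white round lid, 65 mm across, 12 mm high, origin under its centre
- tin_flat: bystander: flat round tin, 71 mm across, 16 mm high, origin under its centre
- big_jar: bystander: black glass jar, 68 mm across, 75 mm high, origin under its centre
- green_box: bystander: green wooden box, 46 x 125 x 38 mm, origin under its centre
Mind the look-alikes: they are no part of the job. There is more than one size of the bracket; the one meant has the size given above.

How it is judged:
By the outcome, as a careful person would: the job done as asked, in the order asked, and still so for the second after the job is handed in, with the robot touching nothing.
It also fails if it takes over 58 s, if anything falls off the work surface, if the arm or the gripper's body presses on something with over 40 N, if the wrist force passes 120 N, or if a joint passes its speed limit or range.

### The arm

A 6-joint arm with a two-finger parallel gripper is mounted at the origin on a cart in front of the work surface, level with it; the furniture and walls round the work are solid. World frame = base frame: x ahead of the robot, y to its left, z up, the work surface at z = 0. Lengths are in mm, angles in rad, forces in N, time in s.
With the tool pointing down it reaches from about 300 to 825 mm from the base axis. Payload 5.4 kg.
Tool frame: the origin (TCP) lies midway between the tips of the shut fingers; the grasp point (between the pads) lies 19 mm behind it; z points along the fingers, y is the line along which they close (so a half turn about z gives the same grasp; the last joint's range is limited). The gripper opens to 92 mm and grips with 3 to 60 N. Pads are 20 mm wide; open, the fingers measure 128 mm over their backs; the gripper's body (75 mm by 189 mm) begins 69 mm behind the grasp point.
Start: joints at [0.895, 0.158, 1.597, -0, 1.386, -0.21], TCP at [258.261, 513.719, 214.601] pointing down, gripper open.
Joint ranges: [-2.91, 2.91], [-0.94, 2.29], [0.18, 2.7], [-1.29, 4.43], [0.17, 2.64], [-3, 3]. Speed limits (rad/s): [2.57, 2.57, 3.14, 3.14, 3.14, 3.14].

### API

Orientations are given as a unit quaternion [x, y, z, w].
In Python, from station import manip gives the robot as it stands.
- The arm moves only by the tool drive_tool, never from a script. Its argument "motion" is a list that holds one entry, the list of rows, each a list of 5 numbers: the shift along the tool's x, y, z in m, then the turn about the tool's z in degrees, then the opening, from 0 (shut) to 1 (fully open). In form: [[[dx, dy, dz, yaw, jaw], ...]]. A call has 1 to 10 rows; each row shifts and turns the commanded pose from where the row before left it, along the tool's axes as they then stand; what a row does not reach is not made up. A row lasts 1/10 s, in which the tool goes at most 50 mm and 8.59 degrees, less where a joint would pass 70% of its speed; a pose out of reach is approached as far as the arm can. A call is refused whole if a number of a shift passes 0.05 or a number of a turn 8.59, either way. A call with a gripper value outside its range is refused whole. The fingers move at their own pace and stop on an object; "force" is the grip in N (left out, the last holds). Time passes only in rows, so rows that do not move let the fingers close. It gives the time, the measured TCP pose, the force, the opening and the grip force at its end, in the units of the state.
- manip.get_obs(): the state, without advancing time (a new reading comes with each control period).
- manip.capture(name): name is "scene" or "top" or "wrist"; returns (picture, depth): 420x560x3 uint8, blue, green, red; 420x560 float32, mm along the optical axis (not along the pixel's ray), 0 where there is no reading.
- manip.calibration(name): a dict with "intrinsics" (3x3 intrinsics, pixels), "dist_coeffs" ([k1, k2, p1, p2, k3] as OpenCV has them; the pictures are not rectified), "rvec" (rotation vector, rad) and "tvec" (3), from world to camera coordinates, as OpenCV has them; the wrist camera has in their place "hand_eye" (4x4, takes a point from camera to tool coordinates, whose origin is the TCP and whose axes are the flange's). Camera axes: x right, y down, z forward; pixel columns grow to the right and rows downward; lengths in mm; the calibration is good to about 2 mm. A picture is of the moment at which its call begins: read the wrist's pose just before it. calibration takes no time and is no camera call.
- manip.job_done(): hands the job in; it is judged then, once.
The state is a dict: "t": time; "joints": joint angles; "qvel": joint speeds; "tau": joint torques, N m; "eef_pos": TCP position; "eef_rot": TCP orientation; "contact_force": force on the tool from outside, world axes, zero at the start; "ft_torque": the same for the moment, N m; "opening": finger opening in mm; "grasp_force": force on a finger pad.
Only numpy, scipy, OpenCV 4.12 (cv2) and the standard library are available. Lean on these libraries where they do the work, as an engineer would, in place of code of your own. Each camera call takes 0.05 s, during which the arm holds its last target. There are 200 camera calls.

## Working session

There is one attempt and no reset: what is moved stays moved. The work goes in short steps, Python scripts to look and compute and a tool call to move; the robot and the scene stay as the last step left them, time stands still between calls to the robot, and variables do not carry over. Pictures are saved under pics/ and viewed, at most 12 in all, crops included, and the job is handed in when it is done.

Besides the shell and the picture viewer there is one more tool, called after "Call:" by a JSON object that holds its "op" and its "data", one argument or row to a line. drive_tool: Moves the arm, as the interface text tells. Its arguments: {"type":"object","properties":{"motion":{"type":"array"},"force":{"type":"number"}},"required":["motion"]}

```bash
mkdir -p pics; cat > h.py <<'E'
import numpy as np, cv2
from station import manip
from scipy.spatial.transform import Rotation as R
def cap(n):
    o=manip.get_obs(); im,d=manip.capture(n); c=manip.calibration(n)
    K=np.array(c["intrinsics"],float); D=np.array(c["dist_coeffs"],float)
    if n=="wrist":
        H=np.array(c["hand_eye"]); T=np.eye(4); T[:3,:3]=R.from_quat(o["eef_rot"]).as_matrix(); T[:3,3]=o["eef_pos"]; M=T@H
    else:
        r=cv2.Rodrigues(np.array(c["rvec"],float))[0]; M=np.eye(4); M[:3,:3]=r.T; M[:3,3]=-r.T@np.array(c["tvec"],float).ravel()
    return im,d,K,D,M
def ray(uv,K,D): 
    p=cv2.undistortPoints(np.array(uv,np.float64).reshape(-1,1,2),K,D).reshape(-1,2); return np.c_[p,np.ones(len(p))]
def onplane(uv,z,K,D,M):
    d=ray(uv,K,D)@M[:3,:3].T; s=(z-M[2,3])/d[:,2]; return M[:3,3]+d*s[:,None]
def cloud(d,K,D,M):
    v,u=np.mgrid[:d.shape[0],:d.shape[1]]; p=ray(np.c_[u.ravel(),v.ravel()],K,D)*d.reshape(-1,1)
    return (p@M[:3,:3].T+M[:3,3]).reshape(*d.shape,3)
E
python3 - <<'E'
from h import *
ims=[]
for n in("top","scene"):
    im,d,K,D,M=cap(n); cv2.imwrite(f"pics/{n}0.png",im); np.savez(f"{n}0.npz",im=im,d=d,K=K,D=D,M=M); print(n,M.round(2),(d==0).mean())
print(manip.get_obs())
E
```

```text
top [[ 1.00000e-02 -9.80000e-01  1.80000e-01  3.23570e+02]
 [-1.00000e+00 -1.00000e-02  2.00000e-02 -1.52080e+02]
 [-1.00000e-02 -1.80000e-01 -9.80000e-01  1.20205e+03]
 [ 0.00000e+00  0.00000e+00  0.00000e+00  1.00000e+00]] 0.003920068027210884
scene [[ 6.6000e-01 -4.6000e-01  5.9000e-01 -1.9884e+02]
 [-7.5000e-01 -3.8000e-01  5.4000e-01 -8.4068e+02]
 [-2.0000e-02 -8.0000e-01 -5.9000e-01  8.1673e+02]
 [ 0.0000e+00  0.0000e+00  0.0000e+00  1.0000e+00]] 0.019022108843537416
{'t': 0.1, 'joints': array([ 8.94916282e-01,  1.58986162e-01,  1.59809915e+00, -2.26565099e-05,
        1.38623212e+00, -2.10103532e-01]), 'qvel': array([ 0.00032157, -0.00026763, -0.00288135,  0.00024035,  0.00101474,
        0.0001368 ]), 'tau': array([-1.45252379e-04, -3.86502242e+01, -3.22960818e+01,  7.03379698e-02,
        3.39088042e-02, -6.12664530e-05]), 'eef_pos': array([257.90102689, 513.27395797, 213.72090416]), 'eef_rot': array([ 2.30786649e-01,  9.73003997e-01, -7.83919558e-04, -3.59599617e-04]), 'contact_force': array([0.22219341, 0.48272311, 0.74355418]), 'ft_torque': array([ 0.03155478,  0.036614  , -0.0299668 ]), 'grasp_force': 0.0, 'opening': 91.41144944869568}
```

View pics/top0.png

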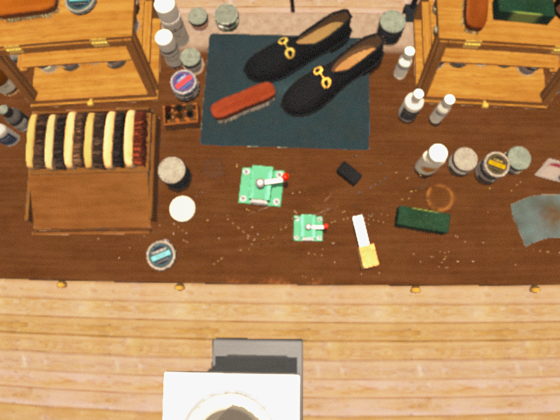

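View pics/scene0.png

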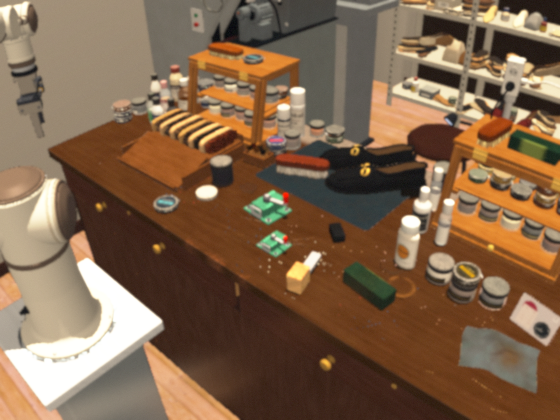

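The top view shows two green brackets at about (262,187) and (308,228). The rest's tongue is at (360,230) with the block at (369,257), and red knobs are at (285,177) and (325,227). Next I measure sizes and poses.

```bash
python3 - <<'E'
from h import *
z=np.load("top0.npz"); im,d,K,D,M=[z[k] for k in("im","d","K","D","M")]
P=cloud(d,K,D,M); print(K.round(1).tolist(),D)
for u,v in((262,260),(200,240),(400,250)): print("bench",P[v,u].round(1))
hsv=cv2.cvtColor(im,cv2.COLOR_BGR2HSV)
g=cv2.inRange(hsv,(60,90,90),(95,255,255)); g[:, :220]=0; g[:150]=0;g[:,340:]=0;g[260:]=0
n,l,s,c=cv2.connectedComponentsWithStats(cv2.morphologyEx(g,cv2.MORPH_CLOSE,np.ones((9,9))))
for i in range(1,n):
    if s[i,4]<150: continue
    m=(l==i)&(g>0)
    Z=P[...,2][m]; print("green",c[i].round(1),s[i],"z pct",np.percentile(Z,[5,25,50,75,95]).round(1))
    cnt=max(cv2.findContours((l==i).astype(np.uint8),cv2.RETR_EXTERNAL,cv2.CHAIN_APPROX_NONE)[0],key=len).reshape(-1,2)
    w=onplane(cnt,6,K,D,M)[:,:2].astype(np.float32); print(cv2.minAreaRect(w),cv2.boxPoints(cv2.minAreaRect(w)).round(1).tolist())
r=cv2.inRange(hsv,(0,150,100),(8,255,255))|cv2.inRange(hsv,(172,150,100),(180,255,255)); r[:150]=0;r[260:]=0;r[:,:220]=0;r[:,350:]=0
n,l,s,c=cv2.connectedComponentsWithStats(r)
for i in range(1,n):
    if s[i,4]>8: print("red",c[i].round(1),s[i,4],onplane([c[i]],76,K,D,M).round(1),np.median(P[l==i],0).round(1))
# rest
for nm,lo,hi in(("cork",(12,80,130),(32,255,255)),("tongue",(0,0,150),(180,60,255))):
    m=cv2.inRange(hsv,lo,hi); k=np.zeros_like(m);k[205:280,340:395]=1; m=m*k
    n,l,s,c=cv2.connectedComponentsWithStats(m)
    i=1+np.argmax(s[1:,4]); q=(l==i)
    Z=np.percentile(P[q][:,2],[5,50,95]); print(nm,s[i],c[i],Z)
    cnt=max(cv2.findContours(q.astype(np.uint8),cv2.RETR_EXTERNAL,cv2.CHAIN_APPROX_NONE)[0],key=len).reshape(-1,2)
    zz=48 if nm=="cork" else 23.5
    w=onplane(cnt,zz,K,D,M)[:,:2].astype(np.float32); print(cv2.minAreaRect(w),cv2.boxPoints(cv2.minAreaRect(w)).round(1).tolist())
cv2.imwrite("pics/crop1.png",cv2.resize(im[150:290,220:400],None,fx=4,fy=4,interpolation=cv2.INTER_CUBIC))
E
```

```text
[[501.1, 0.0, 288.8], [0.0, 501.1, 211.2], [0.0, 0.0, 1.0]] [-0.11410198  0.          0.          0.          0.        ]
bench [418.2 -69.   -1.7]
bench [464.9  82.9  -1.5]
bench [ 444.6 -400.8    2.7]
green [260.2 185.7] [ 239  166   43   40 1288] z pct [ 3.2  6.4 30.5 34.3 36.9]
((601.633544921875, -63.66826629638672), (102.55048370361328, 95.6954345703125), 84.66087341308594) [[549.2000122070312, -110.30000305175781], [644.5, -119.19999694824219], [654.0, -17.100000381469727], [558.7999877929688, -8.199999809265137]]
green [307.5 226.8] [294 215  28  26 527] z pct [ 1.   3.5  6.6 22.5 25.3]
((497.21209716796875, -177.7283935546875), (60.72386932373047, 65.20886993408203), 0.0141007574275136) [[466.79998779296875, -145.10000610351562], [466.8999938964844, -210.3000030517578], [527.5999755859375, -210.3000030517578], [527.5999755859375, -145.10000610351562]]
red [285.4 176.4] 48 [[ 605.9 -124.7   76. ]] [ 607.5 -123.8   71.9]
red [325.9 225.4] 25 [[ 492.  -218.1   76. ]] [ 497.3 -220.    46.7]
cork [357 242  23  27 424] [368.4245283  256.09198113] [-0.73858864 47.03421345 51.19266379]
((426.869140625, -316.577392578125), (56.44281768798828, 43.91431427001953), 13.198958396911621) [[394.3999938964844, -301.6000061035156], [404.3999938964844, -344.3999938964844], [459.3999938964844, -331.5], [449.29998779296875, -288.79998779296875]]
tongue [352 215  18  32 354] [360.41242938 230.53954802] [ 0.59476525 23.15846126 27.40906104]
((488.40283203125, -302.98797607421875), (75.3310775756836, 26.730636596679688), 13.181941986083984) [[448.70001220703125, -298.6000061035156], [454.79998779296875, -324.6000061035156], [528.0999755859375, -307.3999938964844], [522.0, -281.3999938964844]]
```

View pics/crop1.png

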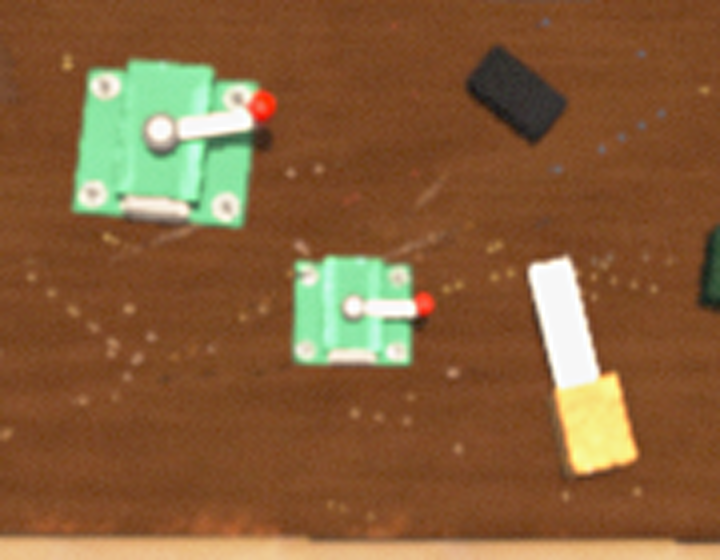

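The larger bracket is the one meant. Its foot measures 96 x 103 mm, with its centre near (600,-64) and yaw about -5.3°. The rest's block is near (427,-317) with yaw 13.2°. I'll move above it.

Call:
{"op": "drive_tool", "data": {
  "motion": [
    [[-0.026,-0.033,0,0,1],[-0.026,-0.033,0,0,1],[-0.026,-0.033,0,0,1],[-0.026,-0.033,0,0,1],[-0.026,-0.033,0,0,1],[-0.026,-0.033,0,0,1],[-0.026,-0.033,0,0,1],[-0.026,-0.033,0,0,1],[-0.026,-0.033,0,0,1],[-0.026,-0.033,0,0,1]]
  ]
}}

```text
t: 1.1
eef_pos: [342.1, 100.6, 214.4]
eef_rot: [0.231, 0.973, 0.0, 0.0]
contact_force: [0.8, -0.6, 0.3]
opening: 91.9
grasp_force: 0.0
```

Call:
{"op": "drive_tool", "data": {
  "motion": [
    [[-0.026,-0.033,0,0,1],[-0.026,-0.033,0,0,1],[-0.026,-0.033,0,0,1],[-0.026,-0.033,0,0,1],[-0.026,-0.033,0,0,1],[-0.026,-0.033,0,0,1],[-0.026,-0.033,0,0,1],[-0.026,-0.033,0,0,1],[-0.026,-0.033,0,0,1],[-0.026,-0.033,0,0,1]]
  ]
}}

```text
t: 2.1
eef_pos: [426.3, -311.1, 214.1]
eef_rot: [0.231, 0.973, 0.0, -0.0]
contact_force: [0.0, 0.0, 0.6]
opening: 92.2
grasp_force: 0.0
```

Call:
{"op": "drive_tool", "data": {
  "motion": [
    [[0,0,0,-8,1],[0,0,0,-8,1],[0,0,0,-8,1],[0,0,0,-8,1],[0,0,0,-8,1],[0,0,0,0,1],[0,0,0,0,1]]
  ]
}}

```text
t: 2.8
eef_pos: [426.3, -309.3, 214.3]
eef_rot: [-0.114, 0.993, 0.0, -0.0]
contact_force: [0.3, -0.0, -0.2]
opening: 91.7
grasp_force: 0.0
```

```bash
python3 - <<'E'
from h import *
im,d,K,D,M=cap("wrist"); cv2.imwrite("pics/w1.png",im); np.savez("w1.npz",im=im,d=d,K=K,D=D,M=M)
P=cloud(d,K,D,M); hsv=cv2.cvtColor(im,cv2.COLOR_BGR2HSV)
print(M.round(3))
for nm,lo,hi,a,b,zz in(("cork",(12,80,130),(32,255,255),40,58,48),("tongue",(0,0,140),(180,70,255),15,32,23.5)):
    m=cv2.inRange(hsv,lo,hi)*((P[...,2]>a)&(P[...,2]<b)).astype(np.uint8)
    n,l,s,c=cv2.connectedComponentsWithStats(m)
    i=1+np.argmax(s[1:,4]); q=(l==i)
    print(nm,s[i],c[i],np.percentile(P[q][:,2],[5,50,95]))
    cnt=max(cv2.findContours(q.astype(np.uint8),cv2.RETR_EXTERNAL,cv2.CHAIN_APPROX_NONE)[0],key=len).reshape(-1,2)
    w=onplane(cnt,zz,K,D,M)[:,:2].astype(np.float32); print(cv2.minAreaRect(w))
E
```

```text
[[-2.27000e-01  9.38000e-01  2.64000e-01  3.52536e+02]
 [ 9.74000e-01  2.18000e-01  6.30000e-02 -3.25923e+02]
 [ 2.00000e-03  2.71000e-01 -9.63000e-01  3.83825e+02]
 [ 0.00000e+00  0.00000e+00  0.00000e+00  1.00000e+00]]
cork [ 252  166   31   43 1211] [267.98513625 185.51857969] [45.94749401 47.35577321 48.54952262]
((425.79827880859375, -315.7313537597656), (50.33812713623047, 34.94614028930664), 13.562353134155273)
tongue [259 209  19  48 883] [268.11438279 232.33522084] [21.56180612 22.8605514  24.10421588]
((490.3943176269531, -300.281005859375), (65.7979965209961, 23.639984130859375), 13.31822395324707)
```

View pics/w1.png

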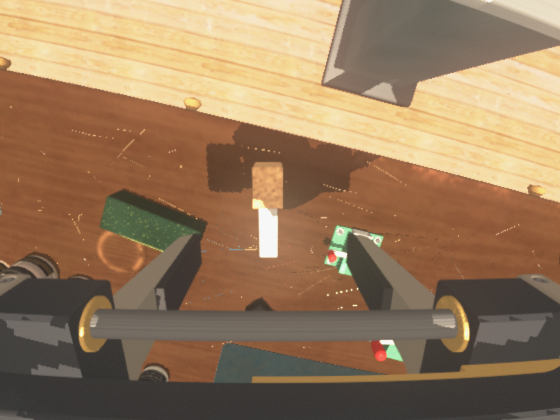

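The wrist view shows the cork block at (268,185) with its tongue below, agreeing with the top view. The block centre is (425.8,-315.7), yaw 13.4°. I'll centre on it and descend.

Call:
{"op": "drive_tool", "data": {
  "motion": [
    [[0.002,-0.006,0.03,0,1],[0,0,0.04,0,1],[0,0,0.04,0,1],[0,0,0.03,0,1],[0,0,0.02,0,1],[0,0,0.02,0,1],[0,0,0.015,0,1],[0,0,0.008,0,1],[0,0,0,0,1],[0,0,0,0,1]]
  ],
  "force": 25
}}

```text
t: 3.85
eef_pos: [426.3, -316.3, 12.3]
eef_rot: [-0.116, 0.993, -0.001, 0.0]
contact_force: [0.8, -0.3, -0.9]
opening: 91.9
grasp_force: 0.0
```

Call:
{"op": "drive_tool", "data": {
  "motion": [
    [[0,0,0,0,0.4],[0,0,0,0,0.4],[0,0,0,0,0.2],[0,0,0,0,0.2],[0,0,0,0,0.2],[0,0,0,0,0.2],[0,0,0,0,0.2],[0,0,0,0,0.2]]
  ],
  "force": 25
}}

```text
t: 4.65
eef_pos: [425.9, -315.9, 11.6]
eef_rot: [-0.116, 0.993, -0.0, 0.0]
contact_force: [0.3, 0.4, 0.3]
opening: 35.7
grasp_force: 25.0
```

Call:
{"op": "drive_tool", "data": {
  "motion": [
    [[0,0,-0.01,0,0.2],[0,0,-0.02,0,0.2],[0,0,-0.02,0,0.2],[0,0,-0.02,0,0.2],[-0.006,0.026,0,0,0.2],[-0.006,0.026,0,0,0.2],[-0.006,0.026,0,0,0.2],[-0.006,0.026,0,0,0.2],[-0.006,0.026,0,0,0.2],[-0.006,0.026,0,0,0.2]]
  ]
}}

```text
t: 5.65
eef_pos: [424.7, -154.5, 81.9]
eef_rot: [-0.116, 0.993, 0.0, -0.0]
contact_force: [0.7, -0.3, -1.8]
opening: 35.6
grasp_force: 25.0
```

Call:
{"op": "drive_tool", "data": {
  "motion": [
    [[-0.006,0.026,0,0,0.2],[-0.006,0.026,0,0,0.2],[-0.006,0.026,0,0,0.2],[-0.006,0.026,0,0,0.2],[0,0,0,6.5,0.2],[0,0,0,6,0.2],[0,0,0,6,0.2],[0,0,0,0,0.2],[0,0,0,0,0.2]]
  ]
}}

```text
t: 6.55
eef_pos: [424.3, -48.9, 81.8]
eef_rot: [0.044, 0.999, 0.0, -0.0]
contact_force: [-0.2, 0.4, -1.8]
opening: 35.5
grasp_force: 25.0
```

```bash
cat > m.py <<'E'
from h import *
import sys
im,d,K,D,M=cap("wrist"); tag=sys.argv[1]; cv2.imwrite(f"pics/{tag}.png",im); np.savez(f"{tag}.npz",im=im,d=d,K=K,D=D,M=M)
P=cloud(d,K,D,M)
o=manip.get_obs(); r=R.from_quat(o["eef_rot"]).as_matrix(); print(o["eef_pos"].round(1), "restyaw",np.degrees(np.arctan2(-r[1,0],-r[0,0])).round(2))
im,d,K,D,M=cap("top"); cv2.imwrite(f"pics/{tag}top.png",cv2.resize(im[140:290,220:400],None,fx=4,fy=4,interpolation=cv2.INTER_CUBIC)); np.savez(f"{tag}top.npz",im=im,d=d,K=K,D=D,M=M)
E
python3 m.py w2
```

```text
[424.3 -49.   81.7] restyaw -5.07
```

View pics/w2.png

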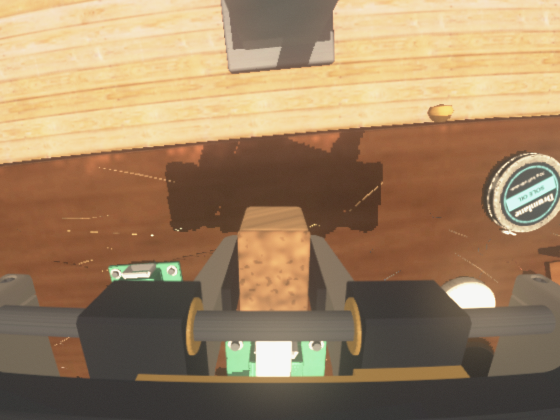

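The wrist view shows the held rest, with the cork at (273,250) and the tongue at (273,358). It lines up with the bracket foot behind it, whose screws are at (235,345) and (317,345). I'll refine the bracket pose from the screws in the top view and from the wrist view.

```bash
python3 - <<'E'
from h import *
z=np.load("top0.npz"); im,d,K,D,M=[z[k] for k in("im","d","K","D","M")]
s=np.array([(105,86),(238,97),(92,192),(226,206)])/4+[220,150]-0.375
w=onplane(s,8,K,D,M)[:,:2]; print("screws",w.round(1).tolist(),w.mean(0).round(1))
yv=(w[0]+w[2]-w[1]-w[3]); xv=(w[0]+w[1]-w[2]-w[3])
print("yaw",np.degrees(np.arctan2(-yv[0],yv[1])),np.degrees(np.arctan2(xv[1],xv[0])))
z=np.load("w2.npz"); im,d,K,D,M=[z[k] for k in("im","d","K","D","M")]
hsv=cv2.cvtColor(im,cv2.COLOR_BGR2HSV); P=cloud(d,K,D,M)
g=cv2.inRange(hsv,(60,80,60),(95,255,255)); g[:330]=0; g[:,:215]=0; g[:,340:]=0
for v in (340,345,350,355,360,365):
    u=np.where(g[v]>0)[0]
    if len(u): a=onplane([(u[0],v),(u[-1],v)],6,K,D,M)[:,:2]; print(v,u[0],u[-1],a.round(1).tolist(),a.mean(0).round(1))
o=manip.get_obs()["eef_pos"]
t=cv2.inRange(hsv,(0,0,150),(180,60,255))
for v in (345,352,358,364,370):
    u=[x for x in np.where(t[v]>0)[0] if 245<x<303]; 
    if u:
      a=onplane([(u[0],v),(u[-1],v)],23.5+o[2]-11.7,K,D,M)[:,:2]; print("tongue",v,u[0],u[-1],a.round(1).tolist(),a.mean(0).round(1))
cv2.imwrite("pics/w2c.png",cv2.resize(im[300:385,200:350],None,fx=5,fy=5,interpolation=cv2.INTER_CUBIC))
E
```

```text
screws [[635.5, -25.5], [629.1, -107.5], [568.8, -19.4], [560.8, -101.2]] [598.5 -63.4]
yaw -5.060955364017515 -5.2665704752233236
tongue 345 255 302 [[486.9, -65.4], [489.7, -34.8]] [488.3 -50.1]
tongue 352 254 298 [[492.5, -66.7], [495.1, -37.8]] [493.8 -52.2]
tongue 358 255 294 [[497.5, -66.6], [499.9, -40.7]] [498.7 -53.6]
tongue 364 252 300 [[502.4, -69.1], [505.4, -37.0]] [503.9 -53.1]
tongue 370 252 291 [[507.6, -69.7], [510.0, -43.4]] [508.8 -56.6]
```

View pics/w2c.png

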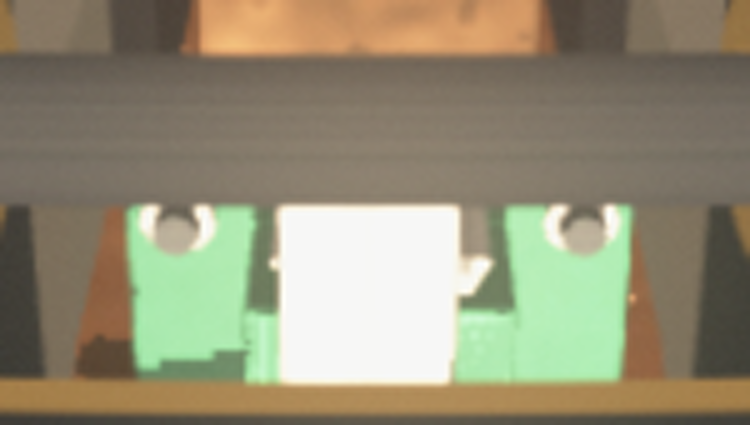

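```bash
python3 - <<'E'
from h import *
z=np.load("w2.npz"); im,d,K,D,M=[z[k] for k in("im","d","K","D","M")]
f=lambda l:np.array(l)/5+[200,300]-0.4
th=np.radians(-5.15); yv=np.array([-np.sin(th),np.cos(th)]); xv=np.array([np.cos(th),np.sin(th)])
def show(n,l,z):
    w=onplane(f(l),z,K,D,M)[:,:2]; print(n,w.round(1).tolist(),"lat",(w@yv).round(1),(w@yv).mean().round(2),"along",(w@xv).mean().round(1), "sep",np.linalg.norm(w[0]-w[1]).round(1))
show("foot230",[(128,230),(632,230)],6)
show("foot270",[(131,270),(629,270)],6)
show("foot350",[(137,350),(622,350)],6)
show("screws",[(177,217),(585,217)],8)
show("tongue230",[(278,230),(460,230)],93.5)
show("tongue350",[(282,350),(452,350)],93.5)
show("housing350",[(247,350),(515,350)],34)
for c in((598.5,-63.4),(601.6,-63.7)): print("top c lat",np.array(c)@yv,np.array(c)@xv)
p=manip.get_obs()["eef_pos"][:2]; print("tcp lat",p@yv,p@xv)
E
```

```text
foot230 [[561.8, -109.1], [571.0, -6.8]] lat [-58.2  44.5] -6.86 along 569.3 sep 102.7
foot270 [[571.9, -109.9], [581.2, -7.7]] lat [-58.1  44.5] -6.81 along 579.5 sep 102.6
foot350 [[593.0, -111.6], [602.3, -9.8]] lat [-58.   44.3] -6.83 along 600.7 sep 102.2
screws [[557.6, -98.2], [565.0, -16.4]] lat [-47.8  34.4] -6.7 along 564.2 sep 82.1
tongue230 [[487.4, -65.3], [489.5, -41.6]] lat [-21.3   2.5] -9.41 along 491.3 sep 23.8
tongue350 [[507.5, -67.0], [509.6, -44.1]] lat [-21.2   1.9] -9.65 along 511.5 sep 23.0
housing350 [[566.8, -83.1], [571.3, -33.4]] lat [-31.9  18.1] -6.93 along 572.0 sep 50.0
top c lat -9.420622835286366 601.7749262518298
top c lat -9.441145003255095 604.8893409385121
tcp lat -10.726488082236152 427.00775164616743
```

Wrist and top views agree on yaw (-5.1°). The tongue needs to shift about 2.3 mm in tool +y. I'll shift it and lower it to the slot's height.

Call:
{"op": "drive_tool", "data": {
  "motion": [
    [[0,0.0023,0.015,0,0.2],[0,0,0.02,0,0.2],[0,0,0.015,0,0.2],[0,0,0.01,0,0.2],[0,0,0.006,0,0.2],[0,0,0.003,0,0.2],[0,0,0,0,0.2],[0,0,0,0,0.2]]
  ]
}}

```text
t: 7.45
eef_pos: [425.2, -46.9, 13.2]
eef_rot: [0.045, 0.999, -0.0, 0.001]
contact_force: [0.1, -0.1, -1.3]
opening: 35.9
grasp_force: 25.0
```

```bash
python3 m.py w3; python3 - <<'E'
from h import *
im=cv2.imread("pics/w3.png"); a=cv2.resize(im[300:385,200:350],None,fx=5,fy=5,interpolation=cv2.INTER_CUBIC)
cv2.imwrite("pics/w3c.png",a); print(manip.get_obs()["contact_force"])
E
```

```text
[425.2 -47.   13.2] restyaw -5.18
[ 0.0802753   0.49726328 -1.82501585]
```

View pics/w3c.png

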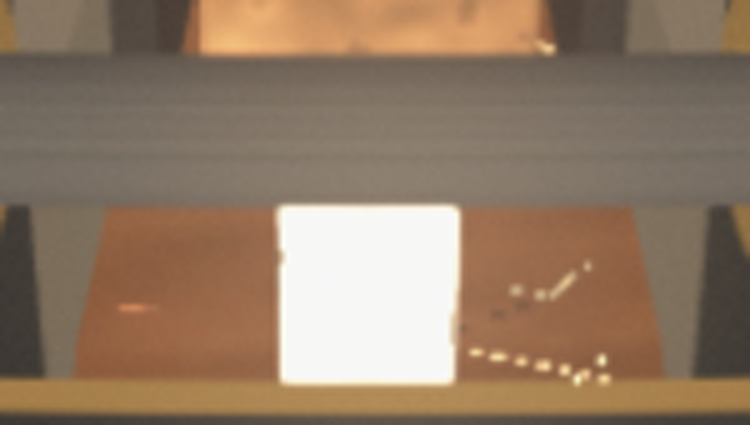

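The crop shows only the tongue at (273,358), because the bracket is now hidden behind the gripper. I'll check the alignment in the top view.

View pics/w3top.png

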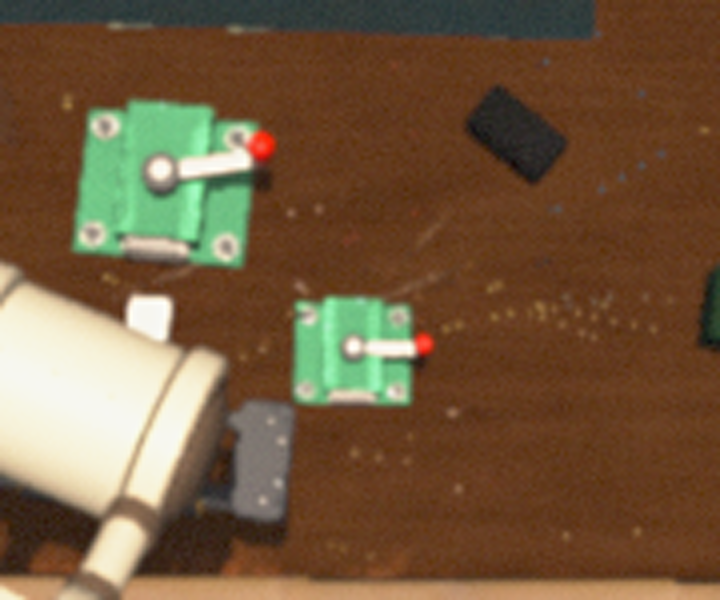

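The top view shows the tongue tip at crop (151,297), just ahead of the mouth plate at (155,247). Both can be measured in the same view.

```bash
python3 - <<'E'
from h import *
z=np.load("w3top.npz"); im,d,K,D,M=[z[k] for k in("im","d","K","D","M")]
th=np.radians(-5.15); yv=np.array([-np.sin(th),np.cos(th)]); xv=np.array([np.cos(th),np.sin(th)])
def sh(n,l,z):
    w=onplane(np.array(l)/4+[220,140]-.375,z,K,D,M)[:,:2]; print(n,"lat",(w@yv).round(1),(w@yv).mean().round(2),"along",(w@xv).round(1))
sh("screws",[(105,126),(238,137),(92,232),(226,246)],7)
sh("footfront",[(73,250),(243,266)],6)
sh("tonguesides",[(128,308),(172,308)],24.5)
sh("tip",[(132,297),(171,297)],24.5)
E
```

```text
screws lat [ 31.8 -50.6  31.9 -50.4] -9.33 along [635.5 636.4 568.5 567.8]
footfront lat [ 42.3 -62. ] -9.83 along [556.4 556.7]
tonguesides lat [  2.8 -23.4] -10.3 along [521.2 523.8]
tip lat [  1.2 -22.1] -10.45 along [528.  530.3]
```

Call:
{"op": "drive_tool", "data": {
  "motion": [
    [[-0.005,0.0006,0.001,0,0.2],[-0.006,0,0,0,0.2],[-0.006,0,0,0,0.2],[-0.004,0,0,0,0.2],[0,0,0,0,0.2],[0,0,0,0,0.2]]
  ],
  "force": 20
}}

```text
t: 8.15
eef_pos: [445.8, -48.0, 11.6]
eef_rot: [0.045, 0.999, -0.0, 0.0]
contact_force: [0.1, -0.6, -1.9]
opening: 35.6
grasp_force: 20.0
```

Call:
{"op": "drive_tool", "data": {
  "motion": [
    [[-0.002,0,0,0,0.2],[-0.002,0,0,0,0.2],[-0.002,0,0,0,0.2],[-0.002,0,0,0,0.2],[0,0,0,0,0.2]]
  ]
}}

```text
t: 8.65
eef_pos: [454.0, -48.8, 11.6]
eef_rot: [0.045, 0.999, -0.0, 0.0]
contact_force: [0.6, 0.1, -0.0]
opening: 36.3
grasp_force: 20.0
```

Call:
{"op": "drive_tool", "data": {
  "motion": [
    [[-0.002,0,0,0,0.2],[-0.002,0,0,0,0.2],[-0.002,0,0,0,0.2],[0,0,0,0,0.2]]
  ]
}}

```text
t: 9.05
eef_pos: [460.2, -49.4, 11.7]
eef_rot: [0.045, 0.999, -0.0, 0.001]
contact_force: [-0.2, 0.6, -1.1]
opening: 36.0
grasp_force: 20.0
```

Call:
{"op": "drive_tool", "data": {
  "motion": [
    [[-0.002,0,0,0,0.2],[-0.002,0,0,0,0.2],[-0.002,0,0,0,0.2],[-0.002,0,0,0,0.2],[0,0,0,0,0.2]]
  ]
}}

```text
t: 9.55
eef_pos: [468.2, -50.1, 11.6]
eef_rot: [0.045, 0.999, -0.0, 0.001]
contact_force: [0.7, -0.4, -1.1]
opening: 35.6
grasp_force: 20.0
```

Call:
{"op": "drive_tool", "data": {
  "motion": [
    [[-0.002,0,0,0,0.2],[-0.002,0,0,0,0.2],[-0.002,0,0,0,0.2],[-0.002,0,0,0,0.2],[0,0,0,0,0.2]]
  ]
}}

```text
t: 10.05
eef_pos: [476.2, -50.8, 11.6]
eef_rot: [0.045, 0.999, -0.0, 0.001]
contact_force: [-0.1, -0.1, 0.1]
opening: 36.2
grasp_force: 20.0
```

Call:
{"op": "drive_tool", "data": {
  "motion": [
    [[-0.002,0,0,0,0.2],[-0.002,0,0,0,0.2],[0,0,0,0,0.2]]
  ]
}}

```text
t: 10.35
eef_pos: [480.1, -51.2, 11.6]
eef_rot: [0.045, 0.999, -0.0, 0.001]
contact_force: [0.5, -0.4, -0.0]
opening: 36.0
grasp_force: 20.0
```

Call:
{"op": "drive_tool", "data": {
  "motion": [
    [[-0.001,0,0,0,0.2],[-0.001,0,0,0,0.2],[-0.001,0,0,0,0.2],[-0.001,0,0,0,0.2],[0,0,0,0,0.2]]
  ],
  "force": 12
}}

```text
t: 10.85
eef_pos: [483.7, -51.4, 11.6]
eef_rot: [0.045, 0.999, -0.0, 0.0]
contact_force: [-2.3, 0.5, 1.8]
opening: 35.7
grasp_force: 12.0
```

Call:
{"op": "drive_tool", "data": {
  "motion": [
    [[-0.001,0,0,0,0.2],[-0.001,0,0,0,0.2],[0,0,0,0,0.2]]
  ]
}}

```text
t: 11.15
eef_pos: [485.7, -51.7, 11.6]
eef_rot: [0.045, 0.999, -0.0, 0.0]
contact_force: [-1.4, 0.0, 1.0]
opening: 36.0
grasp_force: 12.0
```

Call:
{"op": "drive_tool", "data": {
  "motion": [
    [[-0.001,0,0,0,0.2],[-0.001,0,0,0,0.2],[0,0,0,0,0.2]]
  ]
}}

```text
t: 11.45
eef_pos: [487.7, -51.8, 11.6]
eef_rot: [0.045, 0.999, -0.0, 0.0]
contact_force: [-2.2, 0.6, 2.2]
opening: 36.0
grasp_force: 12.0
```

Call:
{"op": "drive_tool", "data": {
  "motion": [
    [[-0.001,0,0,0,0.2],[-0.001,0,0,0,0.2],[0,0,0,0,0.2]]
  ]
}}

```text
t: 11.75
eef_pos: [489.7, -52.0, 11.6]
eef_rot: [0.045, 0.999, -0.0, 0.0]
contact_force: [-1.2, -0.4, 0.4]
opening: 35.8
grasp_force: 12.0
```

Call:
{"op": "drive_tool", "data": {
  "motion": [
    [[-0.001,0,0,0,0.2],[-0.001,0,0,0,0.2],[0,0,0,0,0.2]]
  ]
}}

```text
t: 12.05
eef_pos: [491.3, -52.1, 11.6]
eef_rot: [0.045, 0.999, 0.0, -0.0]
contact_force: [-3.9, 0.0, 4.8]
opening: 36.0
grasp_force: 12.0
```

Call:
{"op": "drive_tool", "data": {
  "motion": [
    [[-0.001,0,0,0,0.2],[-0.001,0,0,0,0.2],[0,0,0,0,0.2]]
  ]
}}

```text
t: 12.35
eef_pos: [491.4, -52.1, 11.5]
eef_rot: [0.045, 0.999, 0.0, -0.002]
contact_force: [-11.6, 0.4, 10.7]
opening: 36.0
grasp_force: 12.0
```

Resistance starts at about 39 mm depth, but there is also upward force. To tell the stop from floor friction I'll back off, raise slightly and retry.

Call:
{"op": "drive_tool", "data": {
  "motion": [
    [[0.002,0,0,0,0.2],[0.002,0,0,0,0.2],[0,0,-0.0007,0,0.2],[0,0,0,0,0.2]]
  ]
}}

```text
t: 12.75
eef_pos: [489.5, -52.0, 12.2]
eef_rot: [0.045, 0.999, -0.0, 0.0]
contact_force: [0.2, -0.1, -2.1]
opening: 35.8
grasp_force: 12.0
```

Call:
{"op": "drive_tool", "data": {
  "motion": [
    [[-0.001,0,0,0,0.2],[-0.001,0,0,0,0.2],[0,0,0,0,0.2]]
  ]
}}

```text
t: 13.05
eef_pos: [491.4, -52.1, 12.2]
eef_rot: [0.045, 0.999, 0.0, -0.0]
contact_force: [-0.4, -0.2, -2.3]
opening: 35.6
grasp_force: 12.0
```

Call:
{"op": "drive_tool", "data": {
  "motion": [
    [[-0.001,0,0,0,0.2],[-0.0005,0,0,0,0.2],[0,0,0,0,0.2]]
  ]
}}

```text
t: 13.35
eef_pos: [491.4, -52.0, 11.8]
eef_rot: [0.045, 0.999, 0.0, -0.002]
contact_force: [-5.9, -0.5, -0.5]
opening: 36.0
grasp_force: 12.0
```

The same hard stop at x≈491.4 with no floor load, so this is the stop face. I'll push lightly, set it down and release.

Call:
{"op": "drive_tool", "data": {
  "motion": [
    [[-0.0005,0,0.0006,0,0.2],[0,0,0,0,0.2],[0,0,0,0,0.2]]
  ]
}}

```text
t: 13.65
eef_pos: [491.5, -52.0, 11.6]
eef_rot: [0.045, 0.999, 0.0, -0.002]
contact_force: [-9.1, 0.1, 5.1]
opening: 36.0
grasp_force: 12.0
```

Call:
{"op": "drive_tool", "data": {
  "motion": [
    [[0,0,0,0,0.45],[0,0,0,0,0.5],[0,0,0,0,0.6],[0,0,0,0,0.6],[0,0,0,0,0.6]]
  ]
}}

```text
t: 14.15
eef_pos: [493.6, -52.4, 11.8]
eef_rot: [0.045, 0.999, -0.0, 0.0]
contact_force: [-0.3, 0.8, -0.0]
opening: 55.3
grasp_force: 0.0
```

Call:
{"op": "drive_tool", "data": {
  "motion": [
    [[0,0,-0.01,0,0.6],[0,0,-0.02,0,0.6],[0,0,-0.03,0,0.6],[0,0,-0.03,0,0.6],[0,0,-0.03,0,0.6],[0,-0.02,0,0,0],[0,-0.025,0,0,0],[0,-0.02,0,0,0],[0,0,0,0,0],[0,0,0,0,0]]
  ]
}}

```text
t: 15.15
eef_pos: [487.6, -116.9, 132.2]
eef_rot: [0.046, 0.999, 0.0, 0.0]
contact_force: [-0.5, -0.7, 0.1]
opening: 17.2
grasp_force: 0.0
```

```bash
python3 - <<'E'
from h import *
im,d,K,D,M=cap("top"); np.savez("t4.npz",im=im,d=d,K=K,D=D,M=M)
cv2.imwrite("pics/t4.png",cv2.resize(im[140:290,220:400],None,fx=4,fy=4,interpolation=cv2.INTER_CUBIC))
hsv=cv2.cvtColor(im,cv2.COLOR_BGR2HSV)
r=cv2.inRange(hsv,(0,150,100),(8,255,255))|cv2.inRange(hsv,(172,150,100),(180,255,255)); r[:150]=0;r[260:]=0;r[:,:220]=0;r[:,350:]=0
n,l,s,c=cv2.connectedComponentsWithStats(r)
for i in range(1,n):
    if s[i,4]>8: print("red",c[i].round(1),s[i,4],onplane([c[i]],74,K,D,M).round(1))
print(manip.get_obs()["eef_pos"])
E
```

```text
[ 487.50121744 -116.52568162  131.97553825]
```

View pics/t4.png

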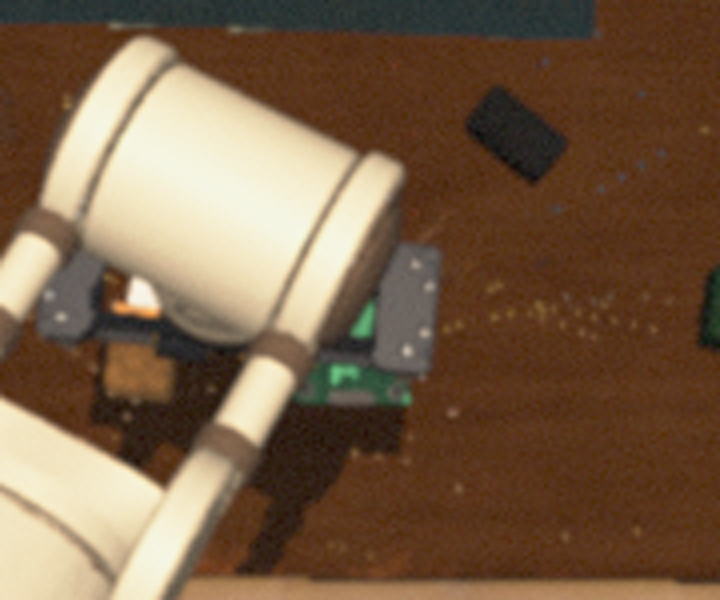

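The arm hides the bracket, but the rest's block is in place at crop (138,370). I'll go behind the knob with the fingers shut.

Call:
{"op": "drive_tool", "data": {
  "motion": [
    [[-0.02,0,0,-5,0],[-0.022,0,0,-5.7,0],[-0.022,0.003,0,0,0],[-0.02,0.004,0,0,0],[0,0,0,0,0],[0,0,0.02,0,0],[0,0,0.02,0,0],[0,0,0.02,0,0],[0,0,0.015,0,0],[0,0,0,0,0]]
  ]
}}

```text
t: 16.2
eef_pos: [568.2, -106.8, 54.3]
eef_rot: [-0.048, 0.999, 0.001, -0.002]
contact_force: [-0.4, 0.2, -0.4]
opening: 0.6
grasp_force: 0.0
```

Call:
{"op": "drive_tool", "data": {
  "motion": [
    [[-0.003,-0.018,0,0,0],[0,0,0,0,0],[-0.003,0,0,0,0],[-0.003,0,0,0,0],[-0.003,0,0,0,0],[-0.003,0,0,0,0],[0,0,0,0,0]]
  ]
}}

```text
t: 16.9
eef_pos: [587.6, -124.2, 56.8]
eef_rot: [-0.048, 0.999, -0.0, 0.0]
contact_force: [0.8, -0.6, -0.6]
opening: 0.5
grasp_force: 0.0
```

Call:
{"op": "drive_tool", "data": {
  "motion": [
    [[-0.0042,-0.0011,0,-4,0],[-0.0042,-0.0011,0,-4,0],[-0.0042,-0.0011,0,-4,0],[-0.0042,-0.0011,0,-4,0]]
  ]
}}

```text
t: 17.3
eef_pos: [603.9, -125.0, 56.3]
eef_rot: [-0.188, 0.982, 0.001, -0.001]
contact_force: [-1.1, 0.2, 0.3]
opening: 0.8
grasp_force: 0.7
```

Call:
{"op": "drive_tool", "data": {
  "motion": [
    [[-0.0042,-0.0011,0,-4,0],[-0.0042,-0.0011,0,-4,0],[-0.0042,-0.0011,0,-4,0],[-0.0042,-0.0011,0,-4,0]]
  ]
}}

```text
t: 17.7
eef_pos: [620.7, -121.2, 56.2]
eef_rot: [-0.323, 0.946, 0.001, -0.001]
contact_force: [-2.1, -0.9, 0.6]
opening: 0.6
grasp_force: 0.7
```

Call:
{"op": "drive_tool", "data": {
  "motion": [
    [[-0.0042,-0.0011,0,-4,0],[-0.0042,-0.0011,0,-4,0],[-0.0042,-0.0011,0,-4,0],[-0.0042,-0.0011,0,-4,0],[-0.0042,-0.0011,0,-4,0]]
  ]
}}

```text
t: 18.2
eef_pos: [639.2, -110.3, 56.2]
eef_rot: [-0.482, 0.876, 0.001, -0.001]
contact_force: [-1.8, -0.8, 0.7]
opening: 0.4
grasp_force: 0.7
```

Call:
{"op": "drive_tool", "data": {
  "motion": [
    [[-0.0021,-0.0005,0,-2,0],[-0.0021,-0.0005,0,-2,0],[0,0,0,0,0]]
  ]
}}

```text
t: 18.5
eef_pos: [642.6, -107.2, 56.3]
eef_rot: [-0.511, 0.859, 0.0, -0.0]
contact_force: [0.0, 0.1, 0.3]
opening: 0.9
grasp_force: 0.2
```

Call:
{"op": "drive_tool", "data": {
  "motion": [
    [[-0.0021,-0.0005,0,-2,0],[-0.0021,-0.0005,0,-2,0],[0,0,0,0,0]]
  ]
}}

```text
t: 18.8
eef_pos: [647.5, -99.2, 56.8]
eef_rot: [-0.533, 0.846, -0.012, -0.015]
contact_force: [-9.9, -24.9, 3.0]
opening: 0.6
grasp_force: 13.3
```

A hard stop with a purely tangential reaction, and the knob lies where the end position is expected. I'll back off, rise, and retreat to look.

Call:
{"op": "drive_tool", "data": {
  "motion": [
    [[0.004,0,0,0,0],[0.01,0,0,0,0],[0.01,0,0,0,0],[0,0,-0.03,0,0],[0,0,-0.04,0,0],[0,0,-0.04,0,0],[0.04,0,-0.02,0,0],[0.045,0,0,0,0],[0.045,0,0,0,0],[0.045,0,0,0,0]]
  ]
}}

```text
t: 19.8
eef_pos: [581.3, -194.6, 191.4]
eef_rot: [-0.475, 0.878, -0.039, -0.043]
contact_force: [-0.9, 0.8, -0.2]
opening: 0.3
grasp_force: 0.0
```

Call:
{"op": "drive_tool", "data": {
  "motion": [
    [[0.045,0,0,0,0],[0.045,0,0,0,0],[0.045,0,0,0,0],[0,0,0,0,0],[0,0,0,0,0]]
  ]
}}

```text
t: 20.3
eef_pos: [529.1, -258.3, 199.6]
eef_rot: [-0.435, 0.896, -0.06, -0.067]
contact_force: [0.8, 0.4, 0.5]
opening: 0.6
grasp_force: 0.0
```

```bash
python3 - <<'E'
from h import *
im,d,K,D,M=cap("top"); np.savez("t5.npz",im=im,d=d,K=K,D=D,M=M)
cv2.imwrite("pics/t5.png",cv2.resize(im[140:290,220:400],None,fx=4,fy=4,interpolation=cv2.INTER_CUBIC))
hsv=cv2.cvtColor(im,cv2.COLOR_BGR2HSV)
r=cv2.inRange(hsv,(0,150,100),(8,255,255))|cv2.inRange(hsv,(172,150,100),(180,255,255)); r[:150]=0;r[260:]=0;r[:,:220]=0;r[:,350:]=0
n,l,s,c=cv2.connectedComponentsWithStats(r)
for i in range(1,n):
    if s[i,4]>8:
        w=onplane([c[i]],74,K,D,M)[0]; print("red",c[i].round(1),s[i,4],w.round(1),"lever rad",np.radians(np.degrees(np.arctan2(w[1]+63.5,w[0]-600.5))+95.15))
E
```

```text
red [268.4 156.5] 51 [653.9 -84.4  74. ] lever rad 1.288314646852605
```

View pics/t5.png

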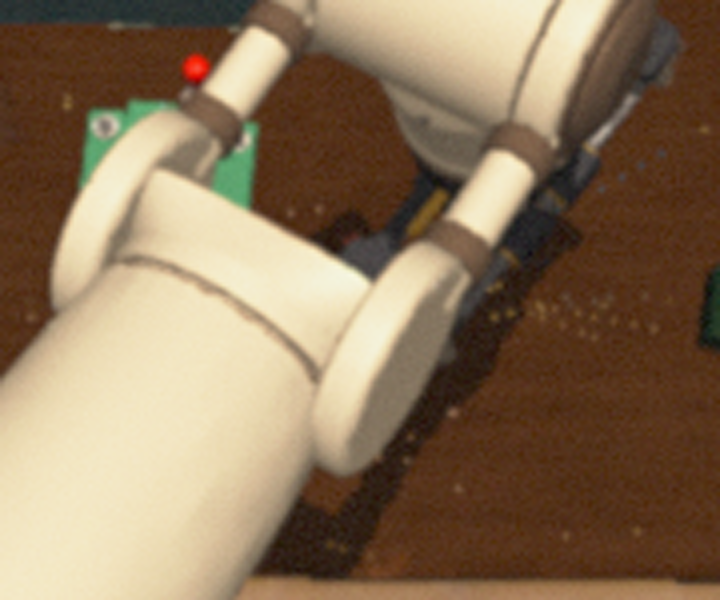

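The knob is at crop (197,69), so the lever reads about 1.29 rad, its end position. I'll move the arm clear to verify the rest is still home.

Call:
{"op": "drive_tool", "data": {
  "motion": [
    [[0.03,-0.025,0,6,0],[0.03,-0.025,0,6,0],[0.03,-0.025,0,6,0],[0.03,-0.025,0,6,0],[0.03,-0.025,0,6,0],[0.03,-0.02,0,6,0],[0,0,0,0,0]]
  ]
}}

```text
t: 21.05
eef_pos: [473.8, -478.4, 240.6]
eef_rot: [-0.135, 0.987, -0.079, -0.046]
contact_force: [-0.1, 0.3, 0.6]
opening: 0.4
grasp_force: 0.0
```

```bash
python3 - <<'E'
from h import *
im,d,K,D,M=cap("top"); cv2.imwrite("pics/t6.png",cv2.resize(im[140:290,220:400],None,fx=4,fy=4,interpolation=cv2.INTER_CUBIC))
hsv=cv2.cvtColor(im,cv2.COLOR_BGR2HSV)
m=cv2.inRange(hsv,(10,70,110),(32,255,255)); k=np.zeros_like(m);k[205:262,235:285]=1; m=m*k
n,l,s,c=cv2.connectedComponentsWithStats(m); i=1+np.argmax(s[1:,4])
cnt=max(cv2.findContours((l==i).astype(np.uint8),cv2.RETR_EXTERNAL,cv2.CHAIN_APPROX_NONE)[0],key=len).reshape(-1,2)
q=cv2.minAreaRect(onplane(cnt,48,K,D,M)[:,:2].astype(np.float32)); print(s[i],q)
o=manip.get_obs();print(o["joints"].round(2),o["eef_pos"].round(0))
E
```

```text
[245 214  20  25 395] ((492.6044616699219, -54.27971267700195), (42.551326751708984, 55.89292526245117), 84.38368225097656)
[-0.89  0.35  1.33 -0.16  1.38 -2.71] [ 475. -476.  240.]
```

View pics/t6.png

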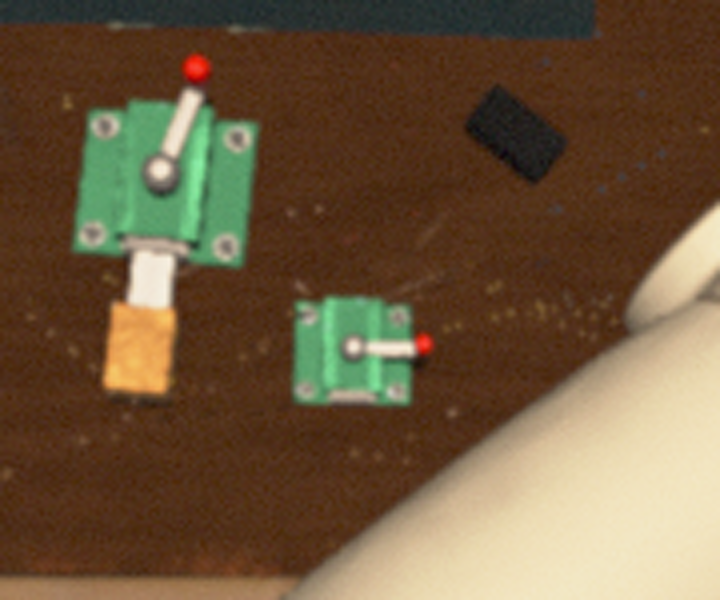

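The rest is at the contact position, yaw-aligned, with its block at crop (140,350). The lever is at its end and the other objects are undisturbed. Handing in.

```bash
python3 -c "
from station import manip
print(manip.job_done())"
```

```text
the job is handed in; nothing more can be done
None
```

The shoe rest is fully home against the hidden stop, about 39 mm into the slot with no reading over 12 N while inserting; the lever is locked at its end position (about 1.29 rad in the top view), the bystanders looked undisturbed where visible, and the job was handed in after about 21 s.

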